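Set and clamp the roller gap of a sweet-rope sizing machine

TASK

On top of the sizing machine, push the long pointed arm of the black three-armed handle round with a fingertip until it points at the tall pin (not at the low dome). Then push the clamp lever with the ball end round, gently, until it is fully home against its stop block. Do not grip or lift anything, and leave the loose gauge, jar and spatula where they are.

Things in the scene. Friction and masses are not known exactly. Their poses are not given: they have to be found in the camera images.
- machine: The fixed sizing machine, a low aluminium box on rubber feet: 300 mm (its x) by 480 mm (its y), flat top 130 mm above the work surface. Origin on the work surface under its centre. Its place and yaw vary. Handle, pin, dome, clamp lever and gauge all stand on its top.
- dial: Base of the three-armed handle, fixed on the machine's top: a dark steel disc 90 mm across, 6 mm thick. Origin at the centre of its underside (on the machine's top), z up.
- pivot (a point): Point on the vertical turning axis of the three-armed handle, 26 mm above the machine's top (half-way up the arms). The hub is 36 mm across and its top is 44 mm above the machine's top.
- pointer_tip (a point): Point of the long arm, 88 mm from the pivot, 26 mm above the machine's top. The long arm is a straight black bar, 14 mm wide (20 mm near the arrow-like end, 68 to 88 mm from the pivot) and 16 mm high, from 18 to 34 mm above the machine's top. This point's x axis runs outward along the arm. The two other arms of the handle are short (48 mm, round-ended), 120 degrees to either side.
- adjuster (a joint): Turn of the three-armed handle, rad, growing anticlockwise seen from above, limits -1.9 and 1.9. It turns either way with light friction (about 2 N pushed at 60 mm from the pivot), and stays where it is left. The tall pin needs about 0.5 to 1.4 rad of turn, one way or the other.
- pin_top (a point): Top centre of the tall round dark steel pin: upright, 14 mm thick, 45 mm tall, fixed to the machine's top 100 to 136 mm from the handle's pivot. The long arm is to point at its axis. It is on one side of the arm at the start and the dome on the other; which is which varies.
- dome_top (a point): Top centre of the low dark steel dome, 20 mm across, 10 mm tall, fixed to the machine's top; the mark that is not wanted.
- clamp_base: Base of the clamp lever, fixed on the machine's top: a dark steel disc 52 mm across, 6 mm thick, with the stop block (22 by 12 mm, 34 mm tall) centred 52 mm from the pivot. Origin on the lever's axis at the machine's top; z up.
- clamp_pivot (a point): Point on the vertical turning axis of the clamp lever, 26 mm above the machine's top (half-way up the lever). Its hub is 32 mm across and 38 mm tall.
- clamp_ball (a point): Centre of the black ball (24 mm across) on the end of the clamp lever, 82 mm from its pivot, 26 mm above the machine's top. The lever is a steel bar 14 mm wide, 16 mm high, from 18 to 34 mm above the machine's top.
- clamp (a joint): Turn of the clamp lever, rad, growing clockwise seen from above: 0 to 0.35 at the start (open), 1.5 fully home, where its side meets the stop block. Pushed clockwise only; light friction (about 3 N at 50 mm from the pivot), no spring, it stays where it is left.
- gauge: Loose brass gauge, an upright cylinder 26 mm across, 40 mm tall, standing on the machine's top near its front edge; origin at the centre of its underside. Leave it alone.
- jar: Loose amber jar with a white cap, 68 mm across, 110 mm tall, on the work surface left of the machine; origin at the centre of its underside. Leave it alone.
- spatula: Loose spatula, 280 mm long with a 65 mm wide steel blade, lying on the work surface right of the machine; origin under its middle. Leave it alone.

How it is judged:
By the outcome, as a careful person would: the job done as asked, in the order asked, and still so for the second after the job is handed in, with the robot touching nothing.
It also fails if it takes over 56 s, if anything falls off the work surface, if the arm or the gripper's body presses on something with over 40 N, if the wrist force passes 120 N, or if a joint passes its speed limit or range.

ROBOT

A 6-joint arm with a two-finger parallel gripper is mounted at the origin on the work surface. World frame = base frame: x ahead of the robot, y to its left, z up, the work surface at z = 0. Lengths are in mm, angles in degrees, forces in N, time in s.
With the tool pointing down it reaches from about 275 to 725 mm from the base axis. Payload 5.6 kg.
Tool frame: the origin (TCP) lies on the centre line of the jaws, within the pads' length; the fingertips stand 22 mm ahead of it and the grasp point (between the pads) lies 3 mm ahead of it (arm.nose_length is the distance from the TCP to the fingertips, in mm); z points along the fingers, y is the line along which they close (so a half turn about z gives the same grasp; the last joint's range is limited). The gripper opens to 85 mm and grips with 20 to 120 N. Pads are 22 mm wide; open, the fingers measure 114 mm over their backs; the gripper's body (76 mm by 85 mm) begins 54 mm behind the grasp point. The pads swing forward as they close: fully open they stand 13 mm farther back than shut.
Start: joints at [89.53, 14.616, 6.199, 0, -81.583, -16.306], TCP at [158.721, 526.593, 253.283] pointing down, gripper open.
Joint ranges: [-168.99, 168.99], [-69.2, 112.95], [-62.41, 85.93], [-164.36, 98.24], [-168.68, -3.75], [-174.98, 174.98]. Speed limits (degrees/s): [147.25, 147.25, 180, 180, 180, 180].

INTERFACE

Orientations are given as [roll, pitch, yaw] about the fixed x, y, z axes, in that order (R = Rz(yaw) Ry(pitch) Rx(roll)).
In Python, from rig import arm gives the robot as it stands.
- The arm moves only by the shell command python3 -m inch 'ROWS' [FORCE]. ROWS is JSON, one flat list of numbers, 5 for each row, row after row: the shift along the world's x, y, z in m, then the turn about the world's z in degrees, then the opening in per cent of the stroke, from 0 (shut) to 100 (fully open). In form: [dx, dy, dz, twist, claw, dx, dy, dz, twist, claw, ...]. A call has 1 to 8 rows; each row shifts and turns the commanded pose from where the row before left it; what a row does not reach is not made up. A row lasts 1/12 s, in which the tool goes at most 41.7 mm and 7.16 degrees, less where a joint would pass 70% of its speed; a pose out of reach is approached as far as the arm can. A call is refused whole if a number of a shift passes 0.0417 or a number of a turn 7.16, either way. A call with a gripper value outside its range is refused whole. The fingers move at their own pace and stop on an object; FORCE is the grip in N (left out, the last holds). Time passes only in rows, so rows that do not move let the fingers close. It gives the time, the measured TCP pose, the force, the opening and the grip force at its end, in the units of the state.
- arm.state(): the state, without advancing time (a new reading comes with each control period).
- arm.grab_frame(name): name is "side" or "top" or "wrist"; returns the picture (420x560x3 uint8, red, green, blue); there is no depth.
- arm.camera_model(name): a dict with "vertical_fov" (degrees; the focal length in pixels is half the picture's height over the tangent of half this angle, whatever the lens; pixels are square), "cx", "cy" (the principal point, pixels), "R" (3x3) and "t" (3): a world point X has camera coordinates R X + t. Camera axes: x right, y down, z forward; pixel columns grow to the right and rows downward; lengths in mm; the calibration is good to about 2 mm. A picture is of the moment at which its call begins: read the wrist's pose just before it. camera_model takes no time and is no camera call; for the wrist camera it gives the pose at the moment of the call.
- arm.finish_job(): hands the job in; it is judged then, once.
The state is a dict: "clock": time; "q": joint angles; "joint_velocities": joint speeds; "tau": joint torques, N m; "tool_pos": TCP position; "orientation": TCP orientation; "ft_force": force on the tool from outside, world axes, zero at the start; "torque": the same for the moment, N m; "opening": finger opening in mm; "grasp_force": force on a finger pad.
Only numpy, scipy, OpenCV 4.12 (cv2) and the standard library are available. Lean on these libraries where they do the work, as an engineer would, in place of code of your own. Each camera call takes 0.05 s, during which the arm holds its last target. There are 200 camera calls.

## Working session

There is one attempt and no reset: what is moved stays moved. The work goes in short steps, Python scripts to look and compute and a shell command to move; the robot and the scene stay as the last step left them, time stands still between calls to the robot, and variables do not carry over. Pictures are saved under pics/ and viewed, at most 10 in all, crops included, and the job is handed in when it is done.

```bash
mkdir -p pics
python3 - <<'E'
from rig import arm
import cv2,numpy as np
s=arm.state();print(s['clock'],s['tool_pos'],s['orientation'],s['opening'],arm.nose_length)
for n in('top','side','wrist'):
    m=arm.camera_model(n);print(n,m)
    cv2.imwrite(f'pics/{n}0.png',arm.grab_frame(n)[:,:,::-1])
E
```

```text
0.0 [158.56100925 526.15438598 252.38041951] [ 1.79886947e+02 -5.57697245e-03 -1.67795210e+01] 85.27227627480418 22.0
top {'vertical_fov': 55.88024791276881, 'cx': 276.9049887592612, 'cy': 216.35950269738242, 'R': array([[ 2.60313322e-02, -9.99649977e-01,  4.72151876e-03],
       [-9.89603682e-01, -2.64374393e-02, -1.41370487e-01],
       [ 1.41445829e-01, -9.92370223e-04, -9.89945500e-01]]), 't': array([ -46.42890525,  553.90341362, 1296.18863547])}
side {'vertical_fov': 54.45322412089414, 'cx': 285.35273477572713, 'cy': 213.81541521382005, 'R': array([[-0.99924709, -0.03809832, -0.00733297],
       [-0.02503742,  0.7776069 , -0.62825205],
       [ 0.02963752, -0.62759544, -0.77797531]]), 't': array([ 535.24464687,  105.13106455, 1059.94480101])}
wrist {'vertical_fov': 66.55588058486309, 'cx': 280.7845820781114, 'cy': 209.21413148229348, 'R': array([[-2.88660922e-01, -9.57430950e-01,  9.20689440e-04],
       [-9.15609011e-01,  2.76332659e-01,  2.92062325e-01],
       [-2.79883926e-01,  8.34639884e-02, -9.56398845e-01]]), 't': array([549.13688035, -36.71882611, 378.93015976])}
```

View pics/top0.png

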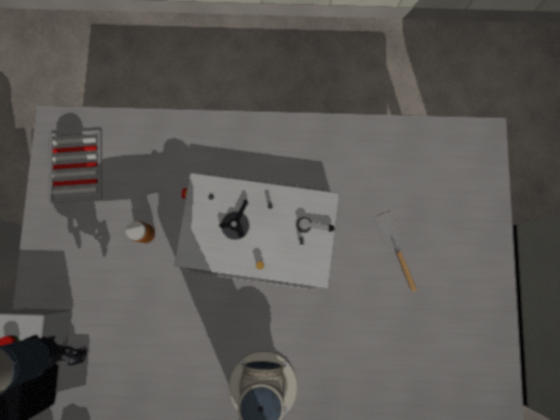

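View pics/side0.png

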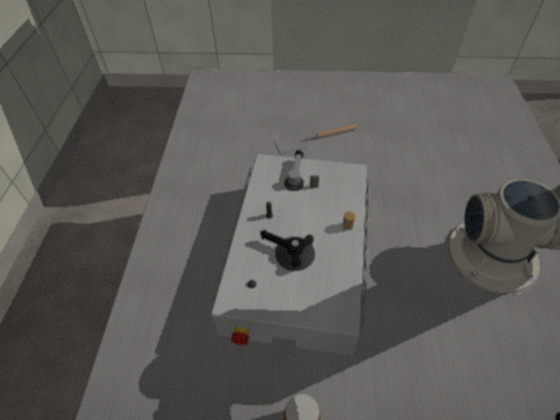

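The top view shows the dial near (234,225) with its long arm going up and right. The pin is at (268,200), the dome at (211,197), the clamp hub at (305,224), the ball at (331,228), the stop block at (301,240) and the gauge at (260,265). The side view agrees. I'll zoom in for detail.

Run:
```python
import cv2,numpy as np
a=cv2.imread('pics/top0.png')[170:295,170:345];b=cv2.imread('pics/side0.png')[140:310,220:380]
a=cv2.resize(a,None,fx=4.5,fy=4.5,interpolation=cv2.INTER_CUBIC)
b=cv2.resize(b,None,fx=3.5,fy=3.5,interpolation=cv2.INTER_CUBIC)
cv2.imwrite('pics/topc.png',a);cv2.imwrite('pics/sidec.png',b)
```

```text
(no output)
```

View pics/topc.png

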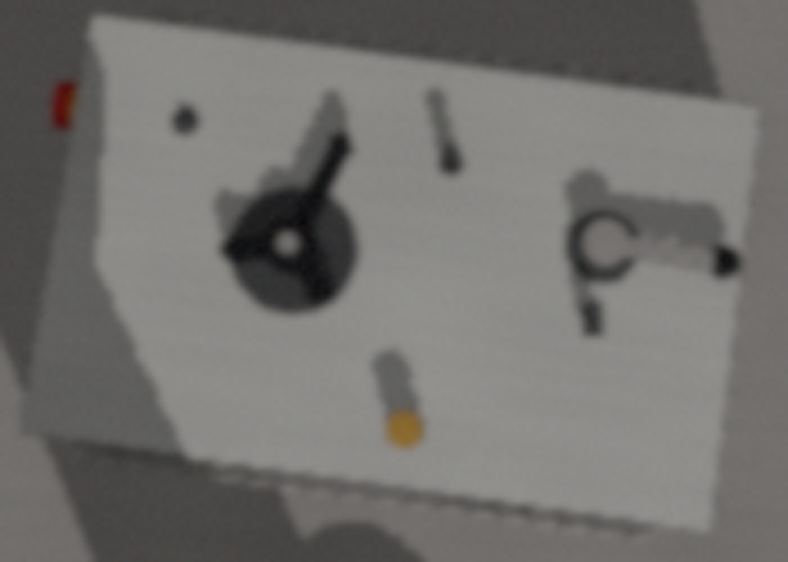

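View pics/sidec.png

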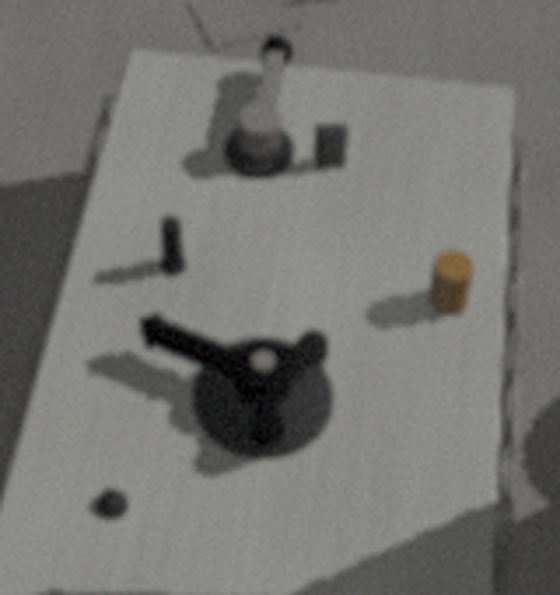

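The crops show clearly, in the top crop, the hub cap at (288,243), the tip at (344,137), the pin at (450,157), the clamp hub at (605,245), the ball at (725,261), the stop block at (592,318), the gauge at (405,428) and the dome at (185,119).

```bash
cat > h.py <<'E'
import numpy as np
from rig import arm
def cam(n,m=None):
    m=m or arm.camera_model(n);R=np.array(m['R']);t=np.array(m['t']);f=210/np.tan(np.radians(m['vertical_fov']/2))
    return m,R,t,f
def ray(n,p,m=None):
    m,R,t,f=cam(n,m);d=R.T@np.array([(p[0]-m['cx'])/f,(p[1]-m['cy'])/f,1]);return -R.T@t,d
def onz(n,p,z,m=None):
    c,d=ray(n,p,m);return (c+d*(z-c[2])/d[2])
def tri(r):
    A=np.zeros((3,3));b=np.zeros(3)
    for c,d in r:
        d=d/np.linalg.norm(d);P=np.eye(3)-np.outer(d,d);A+=P;b+=P@c
    return np.linalg.solve(A,b)
def proj(n,X,m=None):
    m,R,t,f=cam(n,m);v=R@np.array(X)+t;return np.array([m['cx']+f*v[0]/v[2],m['cy']+f*v[1]/v[2]])
E
python3 - <<'E'
from h import *
np.set_printoptions(precision=1,suppress=True)
T=lambda x,y:((x+.5)/4.5-.5+170,(y+.5)/4.5-.5+170)
S=lambda x,y:((x+.5)/3.5-.5+220,(y+.5)/3.5-.5+140)
print('camT',ray('top',(0,0))[0],'camS',ray('side',(0,0))[0])
P={'hubtop':((288,243),(263,359),174),'tip':((344,137),(148,328),156),'pintop':((451,160),(171,221),175),'pinbase':((450,157),(173,268),130),
'dome':((185,119),(110,502),138),'clhub':((605,243),(262,118),168),'ball':((725,261),(276,49),156),'stop':((592,318),(331,132),160),'gauge':((405,428),(453,265),170),
'dial':((293,250),(262,398),136)}
for k,(a,b,z) in P.items():
    print(k,z,onz('top',T(*a),z),onz('side',S(*b),z),tri([ray('top',T(*a)),ray('side',S(*b))]))
E
```

```text
camT [ 366.   -30.5 1361.7] camS [506.1 603.9 894.6]
hubtop 174 [510.1  98.5 174. ] [510.3 100.3 174. ] [510.3  98.7 171.8]
tip 156 [586.7  65.  156. ] [584.5  66.  156. ] [585.7  65.2 155.2]
pintop 175 [569.3  -9.3 175. ] [573.8  -8.2 175. ] [571.8  -9.4 173. ]
pinbase 130 [579.2  -7.7 130. ] [573.9  -4.3 130. ] [576.9  -7.4 126.9]
dome 138 [599.7 177.9 138. ] [599.6 182.4 138. ] [600.6 178.9 131.9]
clhub 168 [ 516.5 -114.7  168. ] [ 515.9 -112.2  168. ] [ 516.4 -114.8  165.5]
ball 156 [ 507.9 -197.5  156. ] [ 507.3 -197.1  156. ] [ 507.6 -197.5  155.7]
stop 160 [ 466.2 -107.3  160. ] [ 466.6 -107.7  160. ] [ 466.4 -107.4  160.3]
gauge 170 [389.   16.2 170. ] [388.8  19.2 170. ] [388.7  16.4 166.7]
dial 136 [509.9  98.9 136. ] [510.4 103.8 136. ] [510.6  99.6 129.7]
```

Both views agree to about 3 mm. That gives the pivot at (510,99), the arm at -24°, the pin bearing at -59.5°, the clamp pivot at (516,-114) and the lever at -96°. The lever should be home at about -173°. I'll shut the fingers and travel over.

```bash
python3 -m inch '[0.0264,-0.0262,0,-1,0,0.0264,-0.0262,0,-1,0,0.0264,-0.0262,0,-1,0,0.0264,-0.0262,0,-1,0,0.0264,-0.0262,0,-1,0,0.0264,-0.0262,0,-1,0,0.0264,-0.0262,0,-1,0,0.0264,-0.0262,0,0,0]' 20; python3 -m inch '[0.0264,-0.0262,0,0,0,0.0264,-0.0262,0,0,0,0.0264,-0.0262,0,0,0,0.0264,-0.0262,0,0,0,0.0264,-0.0262,0,0,0,0.0264,-0.0262,0,0,0,0.0264,-0.0262,0,0,0,0.0264,-0.0262,0,0,0]'; python3 -m inch '[0,0,-0.02,0,0,0,0,0,0,0,0,0,0,0,0]'
python3 - <<'E'
from h import *
import cv2
m=arm.camera_model('wrist');s=arm.state();im=arm.grab_frame('wrist');cv2.imwrite('pics/w1.png',im[:,:,::-1])
np.savez('w1.npz',**{k:m[k] for k in m})
for k,X in dict(pivot=(510,99,174),tip=(590,63,156),pin=(573,-8,175),pinb=(573,-8,130),ftip=list(s['tool_pos'][:2])+[s['tool_pos'][2]-22]).items():print(k,proj('wrist',X,m))
E
```

```text
clock: 0.82
tool_pos: [370.7, 315.4, 253.2]
orientation: [180.0, 0.0, -23.8]
ft_force: [0.3, 0.5, 0.6]
opening: 0.1
grasp_force: 0.0
clock: 1.48
tool_pos: [582.0, 105.8, 252.9]
orientation: [180.0, 0.0, -23.8]
ft_force: [0.4, 0.8, -0.2]
opening: 0.2
grasp_force: 0.0
clock: 1.73
tool_pos: [580.3, 107.0, 231.9]
orientation: [179.9, 0.2, -23.8]
ft_force: [-0.1, 1.3, 0.1]
opening: -0.4
grasp_force: 0.0
pivot [334.78890361 328.60837805]
tip [338.06242349 192.37108577]
pin [472.88442474 177.9244148 ]
pinb [435.7054003  164.90537298]
ftip [280.50641297 271.47770001]
```

View pics/w1.png

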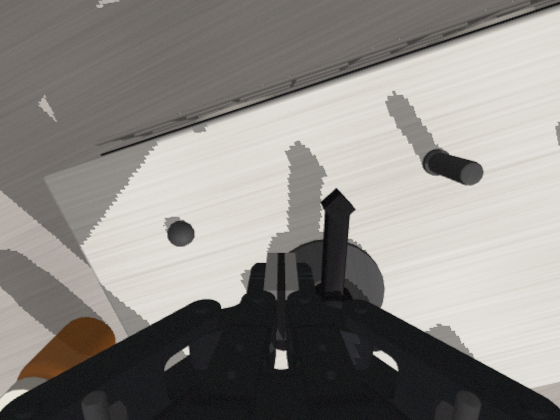

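The wrist view shows the tip at (337,191), the pin top at (472,172), the pin base at about (433,161), and the shut fingertips at x 264–300, y ≈ 254. All of it matches the projections, so I'll refine from here.

Run:
```python
from h import *
np.set_printoptions(precision=1,suppress=True)
z=np.load('w1.npz');m={k:z[k] for k in z};m['vertical_fov']=float(m['vertical_fov'])
w=lambda p,h:onz('wrist',p,h,m)
tip=w((337,190),164);a=w((335,285),164);pt=w((472,172),175);pb=w((432,162),130)
print('tip',tip,'armpt',a,'pin',pt,pb,'dome',w((181,233),137))
piv=np.array([510.2,99]);an=lambda v:np.degrees(np.arctan2(v[1],v[0]))
print(an(tip[:2]-piv),np.hypot(*(tip[:2]-piv)),an((tip-a)[:2]),'pin',an(pt[:2]-piv),np.hypot(*(pt[:2]-piv)))
print('finger',w((264,254),210),w((300,254),210),w((281,254),210))
```

```text
tip [594.1  63.6 164. ] armpt [534.1  87.9 164. ] pin [576.5  -8.4 175. ] [576.   -6.2 130. ] dome [601.7 175.7 137. ]
-22.874053785712324 91.04346558150829 -22.020932092867483 pin -58.29565858934039 126.19173055761054
finger [592.2 110.5 210. ] [585.2  94.5 210. ] [588.9 103.  210. ]
```

The turn needed is about -35.5° and the shut fingers are about 17.5 mm thick. I'll descend beside the arm, touch it, then sweep round it with a matching twist, stopping short of the pin.

```bash
python3 -m inch '[0,0,-0.016,0,0,0,0,-0.016,0,0,0,0,-0.016,0,0,0,0,-0.016,0,0,-0.002,-0.005,0,0,0,-0.002,-0.005,0,0,0,-0.002,-0.005,0,0,0,-0.0014,-0.0025,0,0,0]'; python3 -m inch '[-0.0012,-0.0052,0,-5,0,-0.0012,-0.0052,0,-5,0,-0.0022,-0.005,0,-5,0,-0.0022,-0.005,0,-5,0,-0.003,-0.0045,0,-5,0,-0.003,-0.0045,0,-5,0,0,0,0,0,0,0,0,0,0,0]'
cat > look.py <<'E'
import sys,cv2
from h import *
m=arm.camera_model('wrist');s=arm.state();im=arm.grab_frame('wrist');cv2.imwrite(f'pics/{sys.argv[1]}.png',im[:,:,::-1])
np.savez(sys.argv[1]+'.npz',**m)
print(s['tool_pos'],s['orientation'],s['ft_force'])
E
python3 look.py w2
```

```text
clock: 2.45
tool_pos: [574.5, 90.1, 171.3]
orientation: [-179.8, -0.2, -23.8]
ft_force: [1.9, 2.7, 0.3]
opening: 0.4
grasp_force: 1.4
clock: 3.12
tool_pos: [561.6, 60.4, 170.7]
orientation: [-179.9, -0.1, -53.6]
ft_force: [0.8, 0.8, 0.7]
opening: 0.1
grasp_force: 0.8
[561.62877609  60.39270337 170.73691653] [-1.79851666e+02 -6.74056013e-02 -5.36423034e+01] [0.83772775 0.76520157 0.70635654]
```

View pics/w2.png

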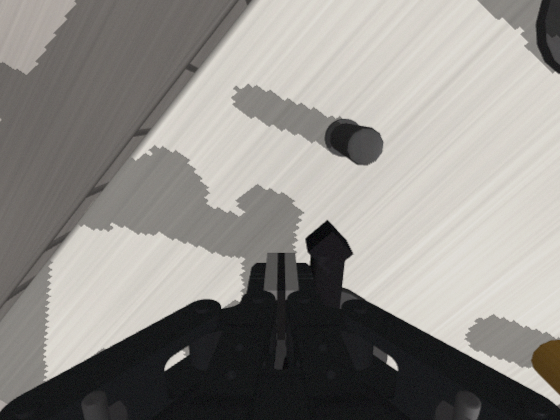

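Contact held. The tip is now at (328,221) top face, the pin top at (362,146) and the pin base at (343,137), so a few degrees remain.

Run:
```python
from h import *
np.set_printoptions(precision=1,suppress=True)
z=np.load('w2.npz');m={k:z[k] for k in z};m['vertical_fov']=float(m['vertical_fov'])
w=lambda p,h:onz('wrist',p,h,m)
an=lambda v:np.degrees(np.arctan2(v[1],v[0]))
tip=w((328,221),164)[:2];pt=w((362,146),175)[:2];pb=w((343,138),130)[:2];a=(w((308,275),164)+w((343,275),164))[:2]/2
print(tip,pt,pb,a,an(tip-a),'tip->pin',an(pt-tip),an(pb-tip))
l=w((307,245),164)[:2];r=w((352,252),164)[:2];print('barbs',l,r,an(l-r)-90)
for piv in([510.2,99],[512,98.5]):print(an(tip-piv),np.hypot(*(tip-piv)),an(pt-piv),an(pb-piv))
```

```text
[564.8  23.4] [576.4  -7.9] [574.8  -8.2] [549.9  43.8] -53.68970855506066 tip->pin -69.68800513059277 -72.42927206664541
barbs [565.2  37.3] [547.6  28.3] -63.07776714127733
-54.14664169137517 93.23690778187483 -58.23045162981435 -58.921182722413576
-54.87457404065497 91.78477298086685 -58.81406657385878 -59.51489197968836
```

```bash
python3 -m inch '[-0.001,-0.0013,0,-1.5,0,-0.0011,-0.0013,0,-1.5,0,-0.0011,-0.0012,0,-1.5,0,0,0,0,0,0,0,0,0,0,0]'
python3 look.py w3
python3 - <<'E'
import cv2
from h import *
a=arm.grab_frame('top')[:,:,::-1][170:295,170:345];a=cv2.resize(a,None,fx=3,fy=3,interpolation=cv2.INTER_CUBIC)
b=cv2.imread('pics/w3.png')[80:320,200:440]
b=cv2.resize(b,(375,375))
cv2.imwrite('pics/c3.png',cv2.vconcat([a,]) if 0 else cv2.hconcat([b,cv2.resize(a[:,100:475],(375,375))]))
E
```

```text
clock: 3.58
tool_pos: [557.7, 56.7, 169.4]
orientation: [-180.0, -0.0, -58.3]
ft_force: [2.6, 0.6, 1.8]
opening: 0.1
grasp_force: 1.1
[557.71076231  56.67422846 169.35073493] [-1.79996414e+02 -2.65074201e-03 -5.82644610e+01] [2.57979348 0.59417762 1.77552544]
```

View pics/c3.png

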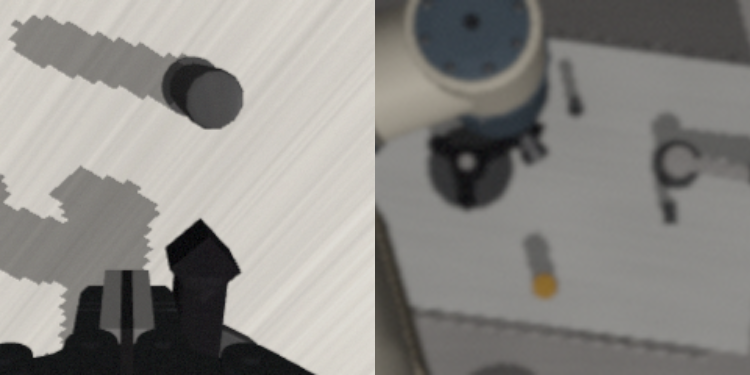

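Nearly there. I'll back off, rise and look clear of the fingers.

```bash
python3 -m inch '[0.008,0.005,0,0,0,0.012,0.008,0,0,0,0,0,0.03,0,0,0,0,0.03,0,0,-0.012,0.019,0.03,0,0,-0.014,0.022,0.03,0,0,-0.014,0.022,0.02,0,0,-0.014,0.022,0,0,0]'; python3 -m inch '[-0.014,0.022,0,0,0,-0.014,0.022,0,0,0,0,0,0,0,0,0,0,0,0,0]'
python3 look.py w4
```

```text
clock: 4.35
tool_pos: [524.5, 155.7, 313.7]
orientation: [-179.7, -0.1, -58.3]
ft_force: [0.0, -0.3, 0.5]
opening: -0.2
grasp_force: 0.0
clock: 4.68
tool_pos: [494.9, 199.7, 308.7]
orientation: [179.9, 0.0, -58.1]
ft_force: [-0.6, -0.9, -0.4]
opening: 0.2
grasp_force: 0.0
[494.8879251  199.69487452 308.69209607] [ 1.79873155e+02  6.29521765e-03 -5.81262341e+01] [-0.61309884 -0.85854441 -0.43437602]
```

View pics/w4.png

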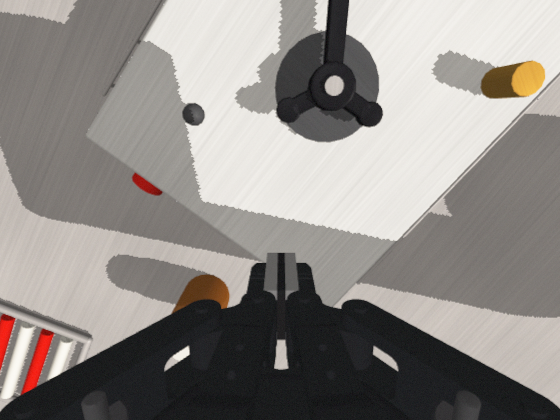

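The hub is at (334,86) but the tip is out of frame, because I backed off too far. I'll go forward 80 mm and measure the dark blobs by mask.

```bash
python3 -m inch '[0.014,-0.0226,0,0,0,0.014,-0.0226,0,0,0,0.014,-0.0226,0,0,0,0,0,0,0,0,0,0,0,0,0]'
python3 look.py w5
```

```text
clock: 5.15
tool_pos: [538.4, 128.9, 308.4]
orientation: [179.9, 0.0, -58.5]
ft_force: [-0.7, -0.3, 0.6]
opening: 0.4
grasp_force: 0.0
[538.43366641 128.92022126 308.44835772] [ 1.79882330e+02  4.01280589e-03 -5.84839048e+01] [-0.66720336 -0.30200994  0.59757633]
```

View pics/w5.png

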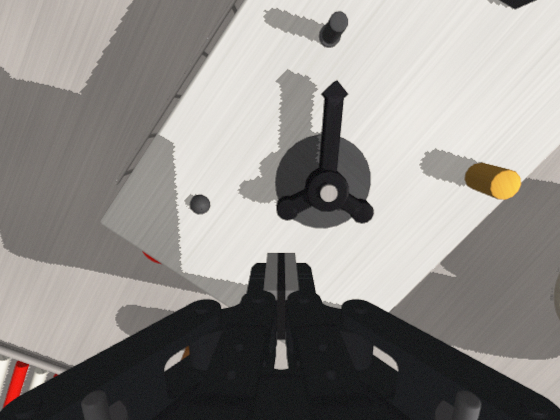

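Everything is visible: hub cap (329,193), tip (336,82), pin top (338,21), pin base about (328,38).

Run:
```python
from h import *
import cv2
np.set_printoptions(precision=1,suppress=True)
z=np.load('w5.npz');m={k:z[k] for k in z};m['vertical_fov']=float(m['vertical_fov'])
im=cv2.imread('pics/w5.png').max(2)
w=lambda p,h:onz('wrist',p,h,m)[:2]
an=lambda v:np.degrees(np.arctan2(v[1],v[0]))
# arm centreline: very dark runs rows 84..165
C=[]
for y in range(104,165,4):
    xs=[x for x in range(300,360) if im[y,x]<40]
    if xs:C.append(((xs[0]+xs[-1])/2,y,xs[-1]-xs[0]+1))
print([c for c in C])
P=np.array([w(c[:2],162) for c in C]);v=np.polyfit(P[:,1],P[:,0],1);print('line angle',an(np.array([-v[0],-1])))
hub=w((329,193),174);tip=w((336,81),164);pt=w((338,21),175);pb=w((328.5,40),130)
print(hub,tip,pt,pb,'hub-tip',an(tip-hub),np.hypot(*(tip-hub)),'pin',an(pt-hub),an(pb-hub),np.hypot(*(pt-hub)))
```

```text
[(333.5, 104, 18), (332.5, 108, 16), (332.5, 112, 18), (332.5, 116, 18), (332.0, 120, 17), (331.0, 124, 17), (330.5, 128, 16), (330.5, 132, 18), (330.5, 136, 18), (329.5, 140, 18), (329.0, 144, 17), (328.5, 148, 16), (328.5, 152, 18), (328.5, 156, 18), (328.0, 160, 17), (327.5, 164, 18)]
line angle -61.62385537642491
[511.1  98.7] [553.7  23.5] [575.7  -8. ] [574.   -5.1] hub-tip -60.49201775245824 86.40016470285899 pin -58.7902541196469 -58.76791065663128 124.68460384199858
```

The arm is about 2° past the pin line. I'll nudge it back from the other side, with a careful approach.

```bash
python3 -m inch '[-0.0077,-0.0341,0,0,0,-0.0077,-0.0341,0,0,0,-0.0078,-0.0342,0,0,0,0,0,-0.035,0,0,0,0,-0.035,0,0,0,0,-0.035,0,0,0,0,-0.034,0,0,0,0,0,0,0]'; python3 -m inch '[0.0035,0.002,0,0,0,0.0035,0.002,0,0,0,0.0017,0.001,0,0,0,0,0,0,0,0,0,0,0,0,0]';
for i in 1; do python3 -m inch '[0.0009,0.0005,0,0,0,0,0,0,0,0]'; done
python3 look.py w6
cat > meas.py <<'E'
import sys,cv2
from h import *
n=sys.argv[1];z=np.load(n+'.npz');m={k:z[k] for k in z};m['vertical_fov']=float(m['vertical_fov'])
g=cv2.imread(f'pics/{n}.png').max(2)
np.set_printoptions(precision=1,suppress=True)
for nm,X in dict(hub=(511,98.7,174),tip=(555,23,164),pin=(575,-8,175)).items():print(nm,proj('wrist',X,m))
x,y=proj('wrist',(555,23,164),m).astype(int)
for yy in range(y-30,y+31,3):
    xs=np.where(g[yy,x-40:x+41]<40)[0]+x-40 if yy>=0 else []
    if len(xs):print(yy,xs[0],xs[-1],len(xs))
E
python3 meas.py w6
```

```text
clock: 5.87
tool_pos: [509.8, 28.1, 163.4]
orientation: [179.3, 0.3, -58.3]
ft_force: [-1.1, -0.8, -1.0]
opening: 0.3
grasp_force: 0.0
clock: 6.28
tool_pos: [524.3, 34.0, 171.8]
orientation: [-179.8, -0.0, -58.3]
ft_force: [0.2, 0.2, -0.2]
opening: 0.2
grasp_force: 0.0
clock: 6.45
tool_pos: [524.6, 34.2, 170.9]
orientation: [-179.9, -0.0, -58.3]
ft_force: [-0.1, -0.2, -0.0]
opening: -0.0
grasp_force: 0.0
[524.56859756  34.20784162 170.9131844 ] [-1.79918950e+02 -1.48055948e-02 -5.82721864e+01] [-0.07304724 -0.24909213 -0.02156512]
hub [234.8 413.7]
tip [235.  234.2]
pin [224.5 149.6]
225 235 241 7
228 232 244 13
231 228 247 20
234 225 250 26
237 222 253 32
240 219 256 38
243 217 257 41
246 216 257 42
249 214 256 43
252 213 256 44
255 213 255 43
258 216 252 37
261 219 251 33
264 220 265 42
```

```bash
cat > tipm.py <<'E'
import sys,cv2
from h import *
m=arm.camera_model('wrist');g=arm.grab_frame('wrist').max(2);f=arm.state()
x,y=proj('wrist',(555,23,164),m).astype(int)
an=lambda v:np.degrees(np.arctan2(v[1],v[0]))
mk=((g<40)*255).astype('uint8');mk[:,:x-45]=0;mk[:,x+45:]=0;mk[y+25:]=0;mk[:y-30]=0
n,l,st,ce=cv2.connectedComponentsWithStats(mk);i=1+st[1:,4].argmax()
ys,xs=np.where(l==i);ty=ys.min();tx=xs[ys<=ty+2].mean()
xs2=xs[(ys>ty)&(ys<ty+16)]
t=onz('wrist',(tx,ty),164,m)[:2];piv=np.array([511.1,98.7])
k=((g>70)&(g<130));px=proj('wrist',(575.5,-8,175),m)
print('tippx',tx,ty,'tip',t.round(1),'ang',an(t-piv).round(2),np.hypot(*(t-piv)).round(1),'tcp',f['tool_pos'].round(1),f['ft_force'].round(1))
cv2.imwrite('pics/last.png',arm.grab_frame('wrist')[:,:,::-1])
E
python3 tipm.py; python3 -m inch '[0.0009,0.0005,0,0,0,0,0,0,0,0]'>/dev/null;python3 tipm.py;  python3 -m inch '[0.0009,0.0005,0,0,0,0,0,0,0,0]'>/dev/null;python3 tipm.py
```

```text
tippx 237.0 223 tip [556.6  18. ] ang -60.58 92.7 tcp [524.2  34.1 170.5] [-0.6  0.9 -1.2]
tippx 238.0 223 tip [556.8  17.9] ang -60.51 92.9 tcp [524.9  34.4 170.3] [-0.5 -0.   0.9]
tippx 237.5 223 tip [557.8  18.4] ang -59.81 92.9 tcp [525.8  34.8 170.3] [-2.5 -1.1  1.5]
```

Contact is made and the arm is moving back: -60.5° → -59.8°, against a pin bearing of about -58.8°. One more millimetre.

```bash
python3 -m inch '[0.0009,0.0005,0,0,0,0,0,0,0,0]'>/dev/null;python3 tipm.py; python3 -m inch '[0,0,0,0,0,-0.002,-0.001,0,0,0,-0.009,-0.005,0,0,0,-0.009,-0.005,0,0,0,0,0,0.036,0,0,0,0,0.036,0,0,0,0,0.036,0,0,0.0,0.02,0.03,0,0]'; python3 -m inch '[0.012,0.03,0,0,0,0.013,0.03,0,0,0,0.01,0.025,0,0,0,0,0,0,0,0,0,0,0,0,0]'; python3 look.py w7
python3 - <<'E'
from h import *
import cv2
z=np.load('w7.npz');m={k:z[k] for k in z};m['vertical_fov']=float(m['vertical_fov'])
an=lambda v:np.degrees(np.arctan2(v[1],v[0]))
w=lambda p,h:onz('wrist',p,h,m)[:2]
g=cv2.imread('pics/w7.png').max(2)
def blob(mk,c,r):
    q=np.zeros_like(mk,'uint8');x,y=c.astype(int);q[max(0,y-r):y+r,x-r:x+r]=mk[max(0,y-r):y+r,x-r:x+r]
    n,l,st,ce=cv2.connectedComponentsWithStats(q);i=1+st[1:,4].argmax();return ce[i],st[i],l==i
hc=proj('wrist',(511.1,98.7,174),m);h,sh,_=blob(g>120,hc,12)
pc=proj('wrist',(575.5,-8,175),m);p,sp,_=blob(g<120,pc,30)
t,st_,l=blob(g<40,proj('wrist',(556.5,20,164),m),22);ys,xs=np.where(l);ty=ys.min();tx=xs[ys<=ty+1].mean()
print(hc,h,sh,'pin',pc,p,sp,'tip',tx,ty)
H=w(h,174);T=w((tx,ty),164);print(H,T,an(T-H),np.hypot(*(T-H)))
x,y=pc.astype(int);print(g[y-16:y+34:2,x-24:x+24:2])
E
```

```text
tippx 236.92857142857142 224 tip [558.9  19.4] ang -58.93 92.6 tcp [526.8  35.4 170.2] [-1.8 -1.6  1.1]
clock: 8.07
tool_pos: [506.1, 42.3, 311.5]
orientation: [-179.9, -0.1, -58.4]
ft_force: [0.7, 1.1, 0.0]
opening: -0.0
grasp_force: 0.0
clock: 8.48
tool_pos: [541.4, 130.3, 307.6]
orientation: [179.9, 0.0, -58.2]
ft_force: [0.0, 0.1, 0.2]
opening: -0.1
grasp_force: 0.0
[541.39966172 130.3314684  307.63616681] [ 1.79947187e+02  2.69312605e-02 -5.81771755e+01] [0.02326271 0.08088036 0.20804846]
[333.31530352 193.95056137] [332.87280702 193.92105263] [325 186  17  17 228] pin [344.31802805  21.70111276] [338.41434846  29.79355783] [324  12  30  36 683] tip 333.6666666666667 82
[511.42148176  98.87027563] [558.48576634  26.72959896] -56.8797338486098 86.135498568968
[[230 227 225 228 231 228 228 227 227 228 228 228 224 226 229 226 231 230
  226 228 228 226 228 229]
 [227 225 228 230 228 227 228 227 227 228 229 225 224 228 227 230 231 226
  228 227 226 226 229 231]
 [224 226 230 228 228 227 226 227 227 229 228 223 227 225 229 231 227 227
  226 228 227 230 230 231]
 [225 229 229 225 226 2
[... 1499 characters left out ...]
52 120  56  60  37  36  37  40  49  60  84 152 229 227 228 227 229
  224 222 225 228 224 224]
 [223 225 181  76  88  82  52  38  49  61  84 104 226 226 227 227 228 224
  222 223 228 225 224 227]
 [224 228 227 190  66  80  88  86  90  89 103 220 226 227 225 227 225 224
  221 228 227 225 227 227]
 [227 227 225 223 223 149 110  97 114 167 229 226 228 224 229 227 223 222
  227 227 225 225 227 224]
 [228 223 224 223 222 223 225 227 227 229 228 228 225 227 227 224 221 225
  228 224 224 228 225 225]
 [226 224 224 222 222 223 225 227 229 229 226 227 227 228 225 220 224 227
  225 224 225 224 225 227]
 [225 222 222 223 224 225 228 228 228 225 226 224 229 225 222 222 228 226
  224 226 225 225 226 226]]
```

```bash
cat > mm.py <<'E'
from h import *
import cv2,sys
an=lambda v:np.degrees(np.arctan2(v[1],v[0]))
def blob(mk,c,r):
    q=np.zeros_like(mk,'uint8');x,y=c.astype(int);q[max(0,y-r):y+r,x-r:x+r]=mk[max(0,y-r):y+r,x-r:x+r]
    n,l,st,ce=cv2.connectedComponentsWithStats(q);i=1+st[1:,4].argmax();return ce[i],l==i
for N in sys.argv[1:]:
    z=np.load(N+'.npz');m={k:z[k] for k in z};m['vertical_fov']=float(m['vertical_fov'])
    w=lambda p,h:onz('wrist',p,h,m)[:2]
    g=cv2.imread(f'pics/{N}.png').max(2)
    h,_=blob(g>120,proj('wrist',(511.1,98.7,174),m),12)
    p,_=blob((g>70)&(g<110),proj('wrist',(575.5,-8,175),m),14)
    t,l=blob(g<40,proj('wrist',(556.5,22,164),m),20);ys,xs=np.where(l);ty=ys.min();tx=xs[ys<=ty+2].mean()
    H=w(h,174);T=w((tx,ty),164);P=w(p,175)
    # centreline of the bar from edge-symmetric dark runs
    C=[]
    for y in range(int(ty)+26,int(h[1])-32,2):
        xc=tx+(h[0]-tx)*(y-ty)/(h[1]-ty);xs=[x for x in range(int(xc)-14,int(xc)+15) if g[y,x]<45];C.append(w((np.mean(xs),y),160))
    C=np.array(C);v=np.polyfit(C[:,1],C[:,0],1)
    print(N,'px',h.round(1),p.round(1),tx.round(1),ty,'tip ang',an(T-H).round(2),'line',an([-v[0],-1]).round(2),'pin',an(P-H).round(2),H.round(1),P.round(1),T.round(1))
E
python3 mm.py w5 w7
```

```text
w5 px [328.4 193.1] [338.7  21.4] 335.6 81 tip ang -60.62 line -61.23 pin -59.25 [511.5  99. ] [575.1  -8.1] [553.9  23.6]
w7 px [332.9 193.9] [344.7  21.7] 333.6 82 tip ang -56.82 line -57.99 pin -59.19 [511.4  98.9] [575.3  -8.2] [558.6  26.8]
```

```bash
cat >> mm.py <<'E'
    E=[]
    for y in range(int(ty)+28,int(h[1])-30):
        xc=int(tx+(h[0]-tx)*(y-ty)/(h[1]-ty));r=g[y,xc:xc+25].astype(float)
        thr=(r[:3].mean()+r[13:18].mean())/2;k=np.argmax(r>thr);f=k-1+(thr-r[k-1])/(r[k]-r[k-1]);E.append(w((xc+f,y),164))
    E=np.array(E);v=np.polyfit(E[:,1],E[:,0],1);a=np.radians(an([-v[0],-1]));nn=np.array([-np.sin(a),np.cos(a)])
    print('  right edge ang',np.degrees(a).round(2),'rms',np.std(E[:,0]-np.polyval(v,E[:,1])).round(2),'offset from hub',((E-H)@nn).mean().round(2),'tip off',((T-H)@nn).round(2))
E
python3 mm.py w5 w7
```

```text
w5 px [328.4 193.1] [338.7  21.4] 335.6 81 tip ang -60.62 line -61.23 pin -59.25 [511.5  99. ] [575.1  -8.1] [553.9  23.6]
  right edge ang -60.8 rms 0.81 offset from hub -6.95 tip off 0.27
w7 px [332.9 193.9] [344.7  21.7] 333.6 82 tip ang -56.82 line -57.99 pin -59.19 [511.4  98.9] [575.3  -8.2] [558.6  26.8]
  right edge ang -57.13 rms 1.02 offset from hub -6.93 tip off 0.47
```

The measurements now agree: the bar edge offset is 6.95 mm against the expected 7. The arm is at -57.0° and the pin at -59.2°. The fine steps lagged, so I'll push back 2.2° in small settled steps.

```bash
python3 -m inch '[0.0155,-0.0353,0,0,0,0.0155,-0.0354,0,0,0,0,0,-0.034,0,0,0,0,-0.034,0,0,0,0,-0.034,0,0,0,0,-0.034,0,0,0,0,0,0,0,0,0,0,0,0]'|sed -n 2p; python3 tipm.py; python3 -m inch '[-0.003,-0.0018,0,-0.5,0,-0.003,-0.0018,0,-0.5,0,-0.002,-0.0012,0,0,0,0,0,0,0,0,0,0,0,0,0,0,0,0,0,0]'|sed -n 2,4p;python3 tipm.py
```

```text
tool_pos: [571.7, 57.4, 172.2]
tippx 340.5 232 tip [564.1  22. ] ang -55.36 93.2 tcp [573.4  58.  174.4] [-0.1  0.5  1. ]
tool_pos: [564.9, 54.0, 172.6]
orientation: [-180.0, -0.0, -59.3]
ft_force: [0.1, -0.6, -0.2]
tippx 324.07142857142856 230 tip [563.1  21.7] ang -55.95 92.9 tcp [564.9  54.1 172.4] [0.4 1.1 0. ]
```

```bash
python3 tipm.py; python3 -m inch '[-0.0009,-0.0005,0,0,0,0,0,0,0,0,0,0,0,0,0,0,0,0,0,0]'>/dev/null;python3 tipm.py; python3 -m inch '[-0.0009,-0.0005,0,0,0,0,0,0,0,0,0,0,0,0,0,0,0,0,0,0]'>/dev/null;python3 tipm.py
```

```text
tippx 324.5 230 tip [563.   21.6] ang -56.04 93.0 tcp [564.9  54.1 172.2] [-0.1  0.9 -0.6]
tippx 322.5 230 tip [562.9  21.5] ang -56.11 93.0 tcp [564.   53.6 172.3] [ 1.5  0.5 -0.6]
tippx 323.0 230 tip [561.8  20.9] ang -56.9 92.9 tcp [563.1  53.  172.4] [ 1.   0.4 -1.7]
```

```bash
python3 -m inch '[-0.0006,-0.0004,0,0,0,-0.0006,-0.0003,0,0,0,0,0,0,0,0,0,0,0,0,0,0,0,0,0,0]'>/dev/null;python3 tipm.py
```

```text
tippx 323.5 230 tip [560.3  20. ] ang -57.99 92.9 tcp [561.8  52.2 172.4] [ 2.3 -0.  -0.9]
```

```bash
python3 -m inch '[0.003,0.002,0,0,0,0.006,0.004,0,0,0,0.006,0.004,0,0,0,0,0,0.034,0,0,0,0,0.034,0,0,0,0,0.034,0,0,0,0,0.034,0,0,-0.0175,0.034,0,0,0]' | sed -n 2p; python3 -m inch '[-0.0175,0.034,0,0,0,0,0,0,0,0,0,0,0,0,0]'| sed -n 2p; python3 look.py w8; python3 mm.py w8
```

```text
tool_pos: [563.7, 93.2, 315.6]
tool_pos: [541.4, 132.2, 308.4]
[541.40003316 132.21874357 308.35794428] [ 1.79992637e+02  1.79867151e-02 -5.90889561e+01] [ 0.51926517  0.44809395 -0.10639985]
w8 px [334. 191.] [343.   18.5] 337.8 79 tip ang -59.31 line -60.03 pin -59.14 [511.4  98.9] [575.3  -8. ] [555.4  24.9]
  right edge ang -59.4 rms 1.0 offset from hub -6.89 tip off 0.13
```

The arm is at -59.3° and the pin at -59.1°, so the handle is done. I'll move to the clamp now and line the fingers up with the lever at -96°, on its far side.

```bash
python3 -m inch '[0,-0.0377,0,-4.6,0,0,-0.0377,0,-4.6,0,0,-0.0377,0,-4.6,0,0,-0.0377,0,-4.6,0,0,-0.0377,0,-4.6,0,0,-0.0377,0,-4.6,0,0,-0.0377,0,-4.6,0,0.003,-0.0377,0,-4.6,0]'|sed -n 2,3p; python3 -m inch '[0,0,-0.02,0,0,0,0,-0.03,0,0,0,0,0,0,0,0,0,0,0,0]'|sed -n 2,3p; python3 look.py w9
python3 - <<'E'
from h import *
import cv2
np.set_printoptions(precision=1,suppress=True)
z=np.load('w9.npz');m={k:z[k] for k in z};m['vertical_fov']=float(m['vertical_fov'])
for k,X in dict(piv=(517,-114,168),ball=(508,-197,168)).items():print(k,proj('wrist',X,m))
g=cv2.imread('pics/w9.png').max(2)
b=proj('wrist',(508,-197,156),m).astype(int)
q=np.zeros_like(g);q[max(0,b[1]-35):b[1]+35,b[0]-35:b[0]+35]=(g<50)[max(0,b[1]-35):b[1]+35,b[0]-35:b[0]+35]
n,l,st,ce=cv2.connectedComponentsWithStats(q);i=1+st[1:,4].argmax();print(b,ce[i],st[i],onz('wrist',ce[i],156,m))
E
```

```text
tool_pos: [544.2, -174.3, 308.3]
orientation: [180.0, -0.0, -96.4]
tool_pos: [543.9, -172.2, 257.0]
orientation: [179.7, -0.0, -96.1]
[ 543.90776282 -172.23716048  256.95031929] [ 1.79732007e+02 -4.02100824e-02 -9.61467252e+01] [0.31721456 0.48749442 1.33522094]
piv [326. 294.]
ball [331.2 184.2]
[328 180] [328.4 180. ] [313 165  32  30 779] [ 508.1 -197.4  156. ]
```

The ball is confirmed at (508.1,-197.4). Next I'll work out the arc increments.

```bash
python3 -c "
import numpy as np
c=lambda a:np.array([517+55*np.cos(a)-18.5*np.sin(a),-114+55*np.sin(a)+18.5*np.cos(a)])
A=np.radians(np.arange(-96,-182,-5.));P=[c(a) for a in A]
for a,p,d in zip(A,P,np.diff(P,axis=0)):print(np.degrees(a).round(),p.round(1),(d/1000).round(4))"
python3 -m inch '[0,0,-0.029,0,0,0,0,-0.029,0,0,0,0,-0.029,0,0,0,0,0,0,0,-0.005,0.0006,0,0,0,-0.005,0.0006,0,0,0,-0.003,0.0003,0,0,0,0,0,0,0,0]'
```

```text
-96.0 [ 529.6 -170.6] [-0.005  -0.0009]
-101.0 [ 524.7 -171.5] [-0.005  -0.0004]
-106.0 [ 519.6 -172. ] [-0.0051 -0.    ]
-111.0 [ 514.6 -172. ] [-0.005   0.0004]
-116.0 [ 509.5 -171.5] [-0.005   0.0009]
-121.0 [ 504.5 -170.7] [-0.0049  0.0013]
-126.0 [ 499.6 -169.4] [-0.0048  0.0017]
-131.0 [ 494.9 -167.6] [-0.0046  0.0021]
-136.0 [ 490.3 -165.5] [-0.0044  0.0025]
-141.0 [ 485.9 -163. ] [-0.0042  0.0029]
-146.0 [ 481.7 -160.1] [-0.0039  0.0032]
-151.0 [ 477.9 -156.8] [-0.0036  0.0036]
-156.0 [ 474.3 -153.3] [-0.0033  0.0039]
-161.0 [ 471.  -149.4] [-0.0029  0.0041]
-166.0 [ 468.1 -145.3] [-0.0025  0.0044]
-171.0 [ 465.6 -140.9] [-0.0021  0.0046]
-176.0 [ 463.4 -136.3] [-0.0017  0.0048]
clock: 14.07
tool_pos: [532.4, -169.9, 173.9]
orientation: [-179.8, -0.0, -96.1]
ft_force: [0.2, -0.3, 0.5]
opening: 0.3
grasp_force: 0.0
```

```bash
python3 -m inch '[-0.0025,-0.0004,0,0,0,-0.005,-0.0009,0,-5,0,-0.005,-0.0004,0,-5,0,-0.0051,0,0,-5,0,-0.005,0.0004,0,-5,0,-0.005,0.0009,0,-5,0,-0.0049,0.0013,0,-5,0,0,0,0,0,0]'; python3 -m inch '[-0.0048,0.0017,0,-5,0,-0.0046,0.0021,0,-5,0,-0.0044,0.0025,0,-5,0,-0.0042,0.0029,0,-5,0,-0.0039,0.0032,0,-5,0,-0.0036,0.0036,0,-5,0,0,0,0,0,0,0,0,0,0,0]'
```

```text
clock: 14.73
tool_pos: [500.4, -169.1, 173.0]
orientation: [-179.8, 0.1, -126.2]
ft_force: [2.5, -0.9, 0.5]
opening: -0.2
grasp_force: 1.3
clock: 15.4
tool_pos: [474.3, -153.2, 172.0]
orientation: [-179.9, 0.0, -155.8]
ft_force: [0.8, -1.5, 0.7]
opening: 0.0
grasp_force: 1.2
```

```bash
python3 -m inch '[-0.0017,0.002,0,-2.5,0,-0.0016,0.0019,0,-2.5,0,-0.0015,0.002,0,-2.5,0,-0.0014,0.0021,0,-2.5,0,0,0,0,0,0,0,0,0,0,0]';  python3 -m inch '[-0.0006,0.0011,0,-1.25,0,0,0,0,0,0,-0.0006,0.0011,0,-1.25,0,0,0,0,0,0,0,0,0,0,0]'
```

```text
clock: 15.9
tool_pos: [467.7, -145.3, 171.5]
orientation: [-180.0, -0.0, -165.9]
ft_force: [1.4, -2.9, 1.4]
opening: -0.1
grasp_force: 1.4
clock: 16.32
tool_pos: [466.3, -142.7, 171.3]
orientation: [180.0, -0.0, -168.6]
ft_force: [0.9, -3.1, 1.9]
opening: 0.2
grasp_force: 1.5
```

```bash
python3 -m inch '[-0.0005,0.0011,0,-1.25,0,0,0,0,0,0,-0.0005,0.0011,0,-1.25,0,0,0,0,0,0,0,0,0,0,0]'|sed -n 2,4p;  python3 -m inch '[-0.0005,0.0011,0,-1,0,0,0,0,0,0,0,0,0,0,0]'|sed -n 2,4p; python3 -m inch '[-0.0004,0.0011,0,-1,0,0,0,0,0,0,0,0,0,0,0]'|sed -n 2,4p
```

```text
tool_pos: [465.4, -141.7, 171.4]
orientation: [-179.9, -0.0, -171.1]
ft_force: [1.5, -8.0, 0.3]
tool_pos: [465.2, -141.5, 171.5]
orientation: [-179.8, -0.0, -172.1]
ft_force: [3.0, -14.0, -1.7]
tool_pos: [464.9, -141.4, 171.5]
orientation: [-179.7, -0.0, -173.1]
ft_force: [3.4, -16.5, -3.1]
```

The force climbs from 3 to 16 N with the tool no longer advancing, so the lever is against its stop. I'll back off, rise and check.

```bash
python3 -m inch '[0,0,0,0,0,0.0003,-0.003,0,0,0,0.001,-0.008,0,0,0,0.001,-0.01,0,0,0,0,0,0.03,0,0,0,0,0.035,0,0,0,0,0.035,0,0,0,0,0.035,0,0]'|sed -n 2,4p; python3 -m inch '[0.035,0,0,0,0,0.035,0,0,0,0,0,0,0,0,0,0,0,0,0,0]'|sed -n 2,4p; python3 look.py w10
python3 - <<'E'
from h import *
import cv2
a=cv2.imread('pics/w10.png');t=arm.grab_frame('side')[:,:,::-1][130:300,210:390];cv2.imwrite('pics/fin.png',cv2.hconcat([cv2.resize(a,(400,300)),cv2.resize(t,(400,300),interpolation=cv2.INTER_CUBIC)]))
z=np.load('w10.npz');m={k:z[k] for k in z};m['vertical_fov']=float(m['vertical_fov'])
for k,X in dict(piv=(517,-114,168),ball=(435,-124,168),stop=(466,-107,164)).items():print(k,proj('wrist',X,m))
E
```

```text
tool_pos: [466.2, -159.3, 307.4]
orientation: [179.9, -0.1, -173.1]
ft_force: [1.0, 0.4, 0.1]
tool_pos: [537.7, -159.1, 303.8]
orientation: [179.9, -0.2, -173.1]
ft_force: [-0.1, -0.8, 0.4]
[ 537.69402735 -159.06422571  303.82291588] [ 179.87713723   -0.22834215 -173.0564303 ] [-0.13356004 -0.81267023  0.39276397]
piv [338.72555957 186.69196486]
ball [344.53342409  78.28346627]
stop [357.81864508 123.69598416]
```

View pics/fin.png

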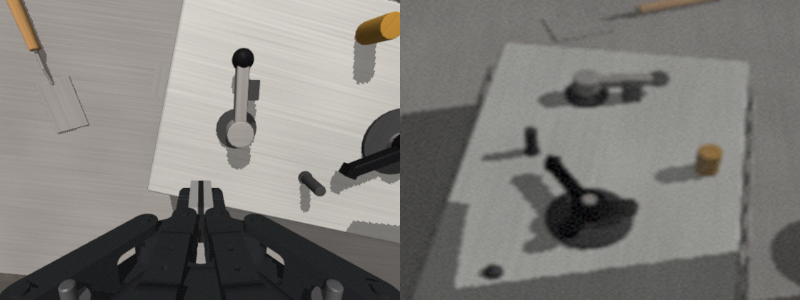

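The wrist view (left) shows the ball at (243,58) with the lever's side against the stop block at (253,90). The arrow points at the pin, and the gauge and spatula haven't moved. The tool is clear, so I'll hand in.

```bash
python3 -c "
from rig import arm
print(arm.finish_job())"
```

```text
the job is handed in; nothing more can be done
None
```

I handed the job in at about 18 s: the long arm points at the tall pin to within about 0.3°, after small corrections both ways. The clamp lever is home against its stop block (peak push reading about 17 N), and the gauge, jar and spatula were not touched.

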